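Clear the checking fixture and hold the offset lever level above it

TASK

Take the steel setting block off the checking fixture's rest pad and put it back, fully down, in its own slot in the block store: the one of its size, marked with two dots like the block. Then pick up the offset aluminium lever at its balance point and hold it level over the fixture, its hub bore centred about 50 mm above the tip of the fixture's pin and its bar lying over the plate's length with the slim end over the rest pad. Finish while still holding it there, touching nothing with it, and leave everything else where it is.

Things in the scene. Friction and masses are not known exactly. Their poses are not given: they have to be found in the camera images.
- block_mid (a point): Centre of the steel setting block, a loose upright block 30 (its x) x 20 (its y) x 60 mm tall (its z), 0.14 to 0.26 kg, two black dots on top; this point is 30 mm above its underside. It starts standing on the fixture's rest pad. Same shape after a half turn.
- slot_small (a point): Middle of the mouth of the smallest slot of the block store (grey pocket 64 x 60 x 24 mm, one white dot); already filled by its own small block, which stands 32 mm above the mouth. Pockets lie 70 mm apart side by side on a dark strip; their order differs from start to start.
- slot_medium (a point): Middle of the mouth of the fixed medium slot (grey pocket 64 x 60 mm, two white dots), mouth 30 mm above the bench. Empty, 34 (its x) x 24 mm (its y), 18 mm deep, rim with a 2 mm chamfer: takes the setting block with its x along the slot's x, 2 mm play each side. Seated, the block stands 42 mm out, its centre 12 mm above this point.
- slot_large (a point): Middle of the mouth of the large slot (same grey pocket, three white dots), empty, 42 x 30 mm, 18 mm deep: too big for the setting block.
- lever_hub (a point): On the hub axis of the loose aluminium offset lever (0.27-0.44 kg), half-way up its hub (48 mm diameter, 36 mm tall, 16 mm bore), 18 mm above the underside. x runs from the hub along the bar to the tip, z up. Bar 24 mm wide (y), 14 mm thick, its middle 7 mm higher than this point, free from x = 24 to 159 mm. The balance point (centre of mass) is on the bar at x = 48 mm, well off the lever's middle.
- lever_tip (a point): Axis of the foot at the lever's slim end, 170 mm from the hub axis along the lever's x, 18 mm above its underside; the foot is 22 mm in diameter, 34 mm tall.
- post_top (a point): Top of the pin of the fixture's pivot post. Fixture: fixed plate 230 x 80 x 12 mm lying on the drain tray; its x (this point's x) runs along the plate from the post to the rest pad, z up. The pin is 14 mm in diameter, its top 44 mm above the plate's underside (about 50 mm above the bench); a 44 mm diameter shoulder stands round its foot, 22 mm below the top.
- rest_pad (a point): Centre of the top of the fixture's rest pad, 44 x 40 mm, 170 mm along x from the post and 22 mm lower than the pin's top (about 28 mm above the bench).
- lever: The offset lever itself, 205 mm long, lying on the bench on its hub and its tip foot, bar 18 mm clear of the bench; origin on the hub axis at the underside, axes as at lever_hub.
- setting_block: The setting block itself; origin at the centre of its underside.
- fixture: The checking fixture itself, fixed; origin at the centre of its plate's underside, axes as at post_top.
- spare_chuck: Bystander: loose brass-coloured disc, 52 mm diameter, 18 mm tall; origin at its underside.
- loupe: Bystander: loose black and clear loupe, 34 mm diameter, 42 mm tall; origin at its underside.
- uv_filter: Bystander: loose black ring filter, 48 mm diameter, 9 mm tall; origin at its underside.
Not all that is in view belongs to the job. There is more than one size of the setting_block; the job needs the smaller.

How it is judged:
By the outcome, as a careful person would: the job done as asked, in the order asked, and still so for the second after the job is handed in, while the arm keeps its last pose, push and grip.
It also fails if it takes over 51 s, if anything falls off the work surface, if the arm or the gripper's body presses on something with over 40 N, if the wrist force passes 120 N, or if a joint passes its speed limit or range.

ROBOT

A 7-joint arm with a two-finger parallel gripper is mounted at the origin on a cart in front of the work surface, level with it; the furniture and walls round the work are solid. World frame = base frame: x ahead of the robot, y to its left, z up, the work surface at z = 0. Lengths are in m, angles in rad, forces in N, time in s.
With the tool pointing down it reaches from about 0.4 to 0.85 m from the base axis. Payload 4.5 kg.
Tool frame: the origin (TCP) lies at the centre of the arm's flange, where the gripper is bolted on; the fingertips stand 166 mm ahead of it and the grasp point (between the pads) lies 147 mm ahead of it (r.grip_depth is the distance from the TCP to the grasp point, in m); z points along the fingers, y is the line along which they close (so a half turn about z gives the same grasp; the last joint's range is limited). The gripper opens to 88 mm and grips with 3 to 60 N. Pads are 18 mm wide; open, the fingers measure 123 mm over their backs; the gripper's body (75 mm by 187 mm) begins 45 mm behind the grasp point.
Start: joints at [1.262, 0.689, -0.195, 1.565, 0.157, 0.902, -0.215], TCP at [0.21, -0.589, 0.405] pointing down, gripper open.
Joint ranges: [-3.01, 3.01], [-0.46, 2.08], [-1.47, 1.51], [0.13, 2.56], [-1, 4.14], [0.04, 2.09], [-2.66, 2.66]. Speed limits (rad/s): [2.57, 2.57, 3.14, 3.14, 3.14, 3.14, 3.14].

INTERFACE

Orientations are given as a unit quaternion [x, y, z, w].
In Python, from plant import status, cams, r, finder gives the robot as it stands.
- The arm moves only by the tool play_rows, never from a script. Its argument "rows" is a list of rows, each a list of 7 numbers: the opening in per cent of the stroke, from 0 (shut) to 100 (fully open), then the shift along the tool's x, y, z in m, then the turn, a rotation vector about the tool's x, y, z in degrees. A call has 1 to 8 rows; each row shifts and turns the commanded pose from where the row before left it, along the tool's axes as they then stand; what a row does not reach is not made up. A row lasts 1/8 s, in which the tool goes at most 62.5 mm and 10.7 degrees, less where a joint would pass 70% of its speed; a pose out of reach is approached as far as the arm can. A call with a gripper value outside its range is refused whole. The fingers move at their own pace and stop on an object; "grip_force" is the grip in N (left out, the last holds). Time passes only in rows, so rows that do not move let the fingers close. It gives the time, the measured TCP pose, the force, the opening and the grip force at its end, in the units of the state.
- status.get_state(): the state, without advancing time (a new reading comes with each control period).
- cams.snapshot(name): name is "scene" or "top" or "wrist"; returns the picture (384x512x3 uint8, red, green, blue); there is no depth.
- cams.camera_params(name): a dict with "vfov" (degrees; the focal length in pixels is half the picture's height over the tangent of half this angle, whatever the lens; pixels are square), "cx", "cy" (the principal point, pixels), "distortion" ([k1, k2, p1, p2, k3] as OpenCV has them; the pictures are not rectified), "R" (3x3) and "t" (3): a world point X has camera coordinates R X + t; the wrist camera has in their place "tool_from_camera" (4x4, takes a point from camera to tool coordinates, whose origin is the TCP and whose axes are the flange's). Camera axes: x right, y down, z forward; pixel columns grow to the right and rows downward; lengths in m; the calibration is good to about 2 mm. A picture is of the moment at which its call begins: read the wrist's pose just before it. camera_params takes no time and is no camera call.
- r.finish_job(): hands the job in; it is judged then, once.
Trained networks look in the newest picture that a camera, given by its name, has taken for a name from the list of things; names that differ only in an ending like _2 or _b are one class to them, and where a whole thing is asked for, a point or a joint stands for the part that bears it (a point fixed in the world has none). Each returns a list of dicts, best first, with "score" (0 to 1); they miss things now and then, are a little off and sometimes report something else, mostly with a low value. They report only what shows in the picture. A call takes as long as a camera call. They do not tell look-alikes from the thing itself.
- finder.spot_in(camera, label): "at" ([x, y, z] in m, in the coordinates of the camera as it stood for that picture, good to about 4 mm: the middle of the surface that is visible of it).
- finder.regions_of(camera, label): "mask" (384x512 bool, what is visible of it).
The state is a dict: "clock": time; "q": joint angles; "qd": joint speeds; "joint_torque": joint torques, N m; "tool_pos": TCP position; "eef_rot": TCP orientation; "contact_force": force on the tool from outside, world axes, zero at the start; "moment": the same for the moment, N m; "opening": opening from 0.0 (shut) to 1.0 (fully open); "finger_force": force on a finger pad.
Only numpy, scipy, OpenCV 4.12 (cv2) and the standard library are available. Lean on these libraries where they do the work, as an engineer would, in place of code of your own. Each camera call takes 0.05 s, during which the arm holds its last target. There are 200 camera calls.

## Working session

There is one attempt and no reset: what is moved stays moved. The work goes in short steps, Python scripts to look and compute and a tool call to move; the robot and the scene stay as the last step left them, time stands still between calls to the robot, and variables do not carry over. Pictures are saved under pics/ and viewed, at most 13 in all, crops included, and the job is handed in when it is done.

Besides the shell and the picture viewer there is one more tool, called after "Call:" as a command line: name --pt "numbers of a row" for each row, then --argument value for the rest. play_rows: Moves the arm, as the interface text tells. Its arguments: {"type":"object","properties":{"rows":{"type":"array","items":{"type":"array","items":{"type":"number"}}},"grip_force":{"type":"number"}},"required":["rows"]}

```bash
mkdir -p pics; ls; cat > h.py <<'E'
import numpy as np, cv2
from scipy.spatial.transform import Rotation as Ro
from plant import status, cams, r, finder
def cam(name, s=None):
    p=cams.camera_params(name); f=192/np.tan(np.radians(p['vfov']/2))
    K=np.array([[f,0,p['cx']],[0,f,p['cy']],[0,0,1.]]); d=np.array(p['distortion'],float)
    if 'R' in p: R=np.array(p['R']); t=np.array(p['t'])
    else:
        s=s or status.get_state(); T=np.eye(4); T[:3,:3]=Ro.from_quat(s['eef_rot']).as_matrix(); T[:3,3]=s['tool_pos']
        M=np.linalg.inv(T@np.array(p['tool_from_camera'])); R=M[:3,:3]; t=M[:3,3]
    return K,d,R,t
def world(c,X): K,d,R,t=c; return R.T@(np.array(X)-t)
def onz(c,uv,z):
    K,d,R,t=c; n=cv2.undistortPoints(np.array(uv,float).reshape(-1,1,2),K,d).reshape(-1,2)
    D=np.c_[n,np.ones(len(n))]@R; o=-R.T@t; return o+D*((z-o[2])/D[:,2])[:,None]
def pix(c,X): K,d,R,t=c; return cv2.projectPoints(np.array(X,float).reshape(-1,1,3),cv2.Rodrigues(R)[0],t,K,d)[0].reshape(-1,2)
def snap(name,fn):
    s=status.get_state(); im=cams.snapshot(name); cv2.imwrite('pics/'+fn,im[:,:,::-1]); np.save('pics/'+fn+'.npy',im); return im,cam(name,s)
E
python3 - <<'E'
from h import *
np.set_printoptions(precision=4,suppress=True)
print(status.get_state())
ims=[]
for n in ['scene','top']:
    im,c=snap(n,n+'0.png'); ims.append(im); print(n,c[2],c[3],c[0][0,0])
    for l in ['block_mid','slot_small','slot_medium','slot_large','lever_hub','lever_tip','post_top','rest_pad']:
        for o in finder.spot_in(n,l)[:3]: print(l,round(o['score'],2),world(c,o['at']),pix(c,world(c,o['at']))[0].round())
cv2.imwrite('pics/both.png',cv2.resize(np.vstack(ims),None,fx=.78,fy=.78)[:,:,::-1])
E
```

```text
pics
{'clock': 0.0, 'q': array([ 1.2618,  0.69  , -0.1945,  1.5664,  0.1573,  0.9025, -0.2151]), 'qd': array([-0.0002,  0.    ,  0.0009,  0.002 ,  0.0007,  0.0005,  0.0017]), 'joint_torque': array([  0.0002, -52.7568,  -1.2667, -15.3432,  -0.0525,   0.0065,
         0.0002]), 'tool_pos': array([ 0.21  , -0.5883,  0.4039]), 'eef_rot': array([ 0.9853,  0.1706, -0.0002, -0.0009]), 'contact_force': array([-0.5312,  0.5454,  0.2805]), 'moment': array([-0.0295, -0.016 , -0.0028]), 'finger_force': 0.0, 'opening': 1.000110190281226}
scene [[ 0.5634 -0.8261 -0.0072]
 [-0.4352 -0.2894 -0.8526]
 [ 0.7022  0.4835 -0.5226]] [-0.4293  0.2774  0.7959] 398.3094682404225
block_mid 0.86 [ 0.4901 -0.0401  0.0528] [213. 205.]
block_mid 0.54 [ 0.4886 -0.3585  0.0712] [318. 240.]
slot_small 0.57 [0.6248 0.1046 0.0275] [206. 178.]
slot_small 0.32 [ 0.4271 -0.4914  0.0117] [359. 298.]
slot_medium 0.68 [0.6248 0.0442 0.0267] [221. 184.]
slot_large 0.59 [ 0.6146 -0.0312  0.0199] [238. 194.]
slot_large 0.49 [ 0.4819 -0.2771  0.0141] [286. 248.]
lever_hub 0.87 [0.4301 0.1253 0.0299] [156. 203.]
lever_tip 0.96 [0.4281 0.124  0.0254] [156. 205.]
post_top 0.94 [ 0.4815 -0.2727  0.0159] [284. 247.]
rest_pad 0.66 [ 0.4817 -0.2703  0.0228] [284. 244.]
top [[-0.012  -0.9999 -0.0032]
 [-0.9778  0.0124 -0.2092]
 [ 0.2092  0.0007 -0.9779]] [-0.133   0.5526  1.1878] 482.0968822015191
block_mid 0.71 [ 0.5054 -0.3574  0.0904] [347. 202.]
block_mid 0.58 [ 0.5011 -0.0349  0.0876] [218. 206.]
slot_small 0.89 [0.6274 0.107  0.0344] [168. 163.]
slot_large 0.67 [ 0.6226 -0.0266  0.0337] [217. 164.]
lever_hub 0.69 [0.4406 0.135  0.0307] [155. 233.]
lever_tip 0.86 [0.4372 0.1369 0.0338] [154. 234.]
lever_tip 0.65 [ 0.4977 -0.2668  0.0179] [308. 210.]
post_top 0.87 [ 0.497  -0.2681  0.0189] [309. 211.]
rest_pad 0.64 [ 0.4964 -0.2709  0.0212] [310. 211.]
```

View pics/both.png

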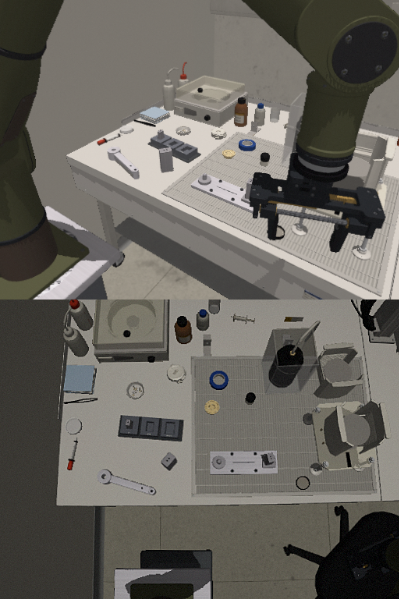

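```bash
python3 - <<'E'
import cv2
im=cv2.imread('pics/top0.png')[130:300,110:400]
cv2.imwrite('pics/topz.png',cv2.resize(im,None,fx=2.75,fy=2.75,interpolation=2))
E
```

```text
(no output)
```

View pics/topz.png

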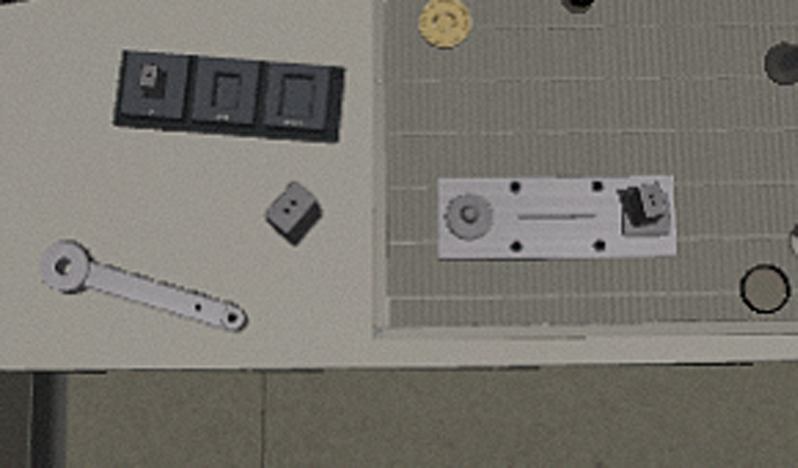

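The top crop (pixels ×2.75, offset 110,130) shows two candidates for the setting block. One stands on the rest pad at top (348,203). The other is loose on the bench at top (217,207), larger, and a look-alike. The one on the pad fits, both by where it stands and by being smaller. In the store, the left slot is small and filled, the middle one at (192,164) has two dots so it is medium, and the right one is large. The lever hub is at (133,227) and its tip at (195,245).

```bash
python3 - <<'E'
from h import *
np.set_printoptions(precision=4,suppress=True)
c=cam('top'); f=lambda p,z: onz(c,np.array(p)/2.75+[110,130],z)
print('plate',f([[438,180],[673,177],[676,257],[440,260]],.018))
print('pin',f([467,214],.05)); print('blocktop',f([655,200],.088), 'big',f([290,206],.06))
print('lever',f([[64,266]],.036),f([[234,317]],.034))
print('medium',f([226,92],.03),'small',f([151,86],.03),'large',f([296,97],.03))
print('corners strip',f([[122,50],[344,67]],.03))
p=cams.camera_params('wrist');print(p)
s=status.get_state(); print(Ro.from_quat(s['eef_rot']).as_matrix())
E
```

```text
plate [[ 0.5396 -0.1642  0.018 ]
 [ 0.5396 -0.3931  0.018 ]
 [ 0.4611 -0.392   0.018 ]
 [ 0.4616 -0.1649  0.018 ]]
pin [[ 0.5004 -0.1903  0.05  ]]
blocktop [[ 0.5045 -0.3613  0.088 ]] big [[ 0.5083 -0.025   0.06  ]]
lever [[0.4569 0.1932 0.036 ]] [[0.4076 0.0297 0.034 ]]
medium [[0.6273 0.0414 0.03  ]] small [[0.6345 0.1155 0.03  ]] large [[ 0.6213 -0.0272  0.03  ]]
corners strip [[ 0.6719  0.1458  0.03  ]
 [ 0.651  -0.074   0.03  ]]
{'vfov': 71.49963656057743, 'cx': 258.87655378814793, 'cy': 192.07160118883004, 'distortion': array([-0.0535,  0.    ,  0.    ,  0.    ,  0.    ]), 'tool_from_camera': array([[-0.0004, -0.964 , -0.2658,  0.0679],
       [ 1.    , -0.0003, -0.0002,  0.0002],
       [ 0.0001, -0.2658,  0.964 ,  0.0193],
       [ 0.    ,  0.    ,  0.    ,  1.    ]])}
[[ 0.9418  0.3362  0.    ]
 [ 0.3362 -0.9418 -0.0001]
 [-0.      0.0001 -1.    ]]
```

Call:
play_rows --pt "100 0.0533 -0.0262 0 0 0 0" --pt "100 0.0533 -0.0262 0 0 0 0" --pt "100 0.0533 -0.0262 0 0 0 0" --pt "100 0.0533 -0.0262 0 0 0 0" --pt "100 0.0533 -0.0262 0 0 0 0" --pt "100 0.0533 -0.0262 0 0 0 0" --pt "100 0.0533 -0.0262 0 0 0 0" --pt "100 0 0 0 0 0 0"

```text
clock: 1.9
tool_pos: [0.504, -0.2849, 0.4049]
eef_rot: [0.984, 0.176, 0.002, -0.001]
contact_force: [-0.1, -0.8, -0.1]
opening: 1.002
finger_force: 0.0
```

```bash
python3 - <<'E'
from h import *
np.set_printoptions(precision=4,suppress=True)
im,c=snap('wrist','w1.png'); s=status.get_state(); print(s['tool_pos'],s['q'],np.degrees(Ro.from_quat(s['eef_rot']).as_euler('xyz')))
for l in ['block_mid','post_top','rest_pad']:
    for o in finder.spot_in('wrist',l)[:3]: print(l,round(o['score'],2),world(c,o['at']),pix(c,world(c,o['at']))[0].round())
cv2.imwrite('pics/w1z.png',cv2.resize(im,None,fx=1.5,fy=1.5,interpolation=2)[:,:,::-1])
E
```

```text
[ 0.5015 -0.2881  0.4047] [ 0.5335  0.6249 -0.1545  1.7117  0.1226  0.8139 -0.899 ] [-179.9745   -0.0687   19.955 ]
block_mid 0.66 [ 0.5089 -0.0344  0.0724] [ 58. 102.]
block_mid 0.33 [0.6115 0.0261 0.0338] [51.  6.]
post_top 0.79 [ 0.5111 -0.2683  0.0167] [250. 161.]
rest_pad 0.91 [ 0.505  -0.2662  0.0204] [247. 165.]
```

View pics/w1z.png

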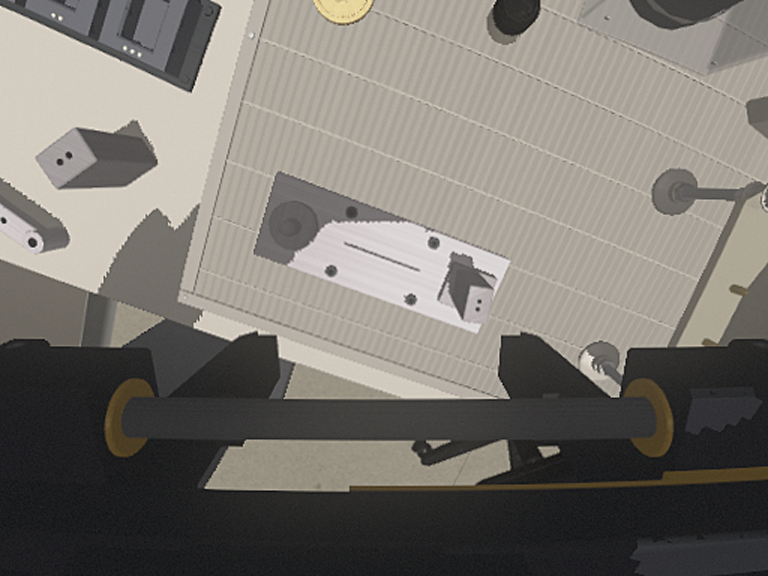

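The picture (1.5× zoom) shows the block top at about (479,303), dots along its long side; the plate corners are about (277,172), (511,262), (480,332), (254,255). I'll enlarge it for corner reading.

```bash
python3 - <<'E'
import cv2,numpy as np
im=cv2.imread('pics/w1.png')
a=cv2.resize(im[165:230,285:345],None,fx=8,fy=8,interpolation=2)   # 480x520
b=cv2.resize(im[120:185,170:210],None,fx=8,fy=8,interpolation=2) # 320x520
b=cv2.convertScaleAbs(b,alpha=1.8)
cv2.imwrite('pics/w1c.png',np.hstack([a,b]))
E
```

```text
(no output)
```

View pics/w1c.png

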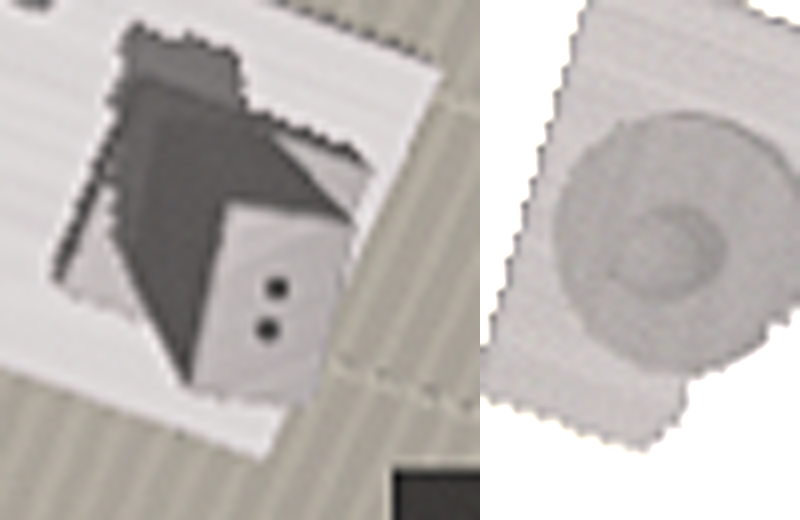

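```bash
python3 - <<'E'
from h import *
np.set_printoptions(precision=4,suppress=True)
c=cam('wrist'); T=cam('top')
f=lambda p,o,z: onz(c,(np.array(p)+.5)/8-.5+np.array(o),z)
B=f([[225,205],[352,222],[312,405],[188,385]],[285,165],.088)
print(B,B.mean(0)); E=np.diff(np.r_[B,B[:1]],axis=0); print(np.hypot(E[:,0],E[:,1]),np.degrees(np.arctan2(E[:,1],E[:,0])))
print('dots',f([[277,288],[267,329]],[285,165],.088))
print('pin',f([[175,255]],[170,120],.05))
P=onz(c,(np.array([[277,172],[511,262],[480,332],[254,255]])+.5)/1.5-.5,.018); print(P,P.mean(0)); E=np.diff(np.r_[P,P[:1]],axis=0);print(np.hypot(E[:,0],E[:,1]),np.degrees(np.arctan2(E[:,1],E[:,0])))
E
```

```text
[[ 0.508  -0.3551  0.088 ]
 [ 0.5118 -0.3736  0.088 ]
 [ 0.4838 -0.3792  0.088 ]
 [ 0.4806 -0.3605  0.088 ]] [ 0.496  -0.3671  0.088 ]
[0.0188 0.0285 0.019  0.0279] [ -78.3231 -168.5466   99.7663   11.2447]
dots [[ 0.4989 -0.3671  0.088 ]
 [ 0.4926 -0.3682  0.088 ]]
pin [[ 0.4969 -0.2031  0.05  ]]
[[ 0.5349 -0.1744  0.018 ]
 [ 0.5294 -0.4037  0.018 ]
 [ 0.4547 -0.4035  0.018 ]
 [ 0.4554 -0.174   0.018 ]] [ 0.4936 -0.2889  0.018 ]
[0.2293 0.0747 0.2296 0.0796] [-91.377  179.9083  89.8415  -0.3105]
```

```bash
python3 - <<'E'
from h import *
np.set_printoptions(precision=4,suppress=True)
for i in range(3):
    s=status.get_state(); print(s['clock'],s['tool_pos'],Ro.from_quat(s['eef_rot']).as_euler('xyz',degrees=True),np.abs(s['qd']).max())
    im,c=snap('wrist',f'w2{i}.png')
a=cv2.imread('pics/w1.png',0).astype(np.float32); b=cv2.imread('pics/w22.png',0).astype(np.float32)
w=np.s_[20:200,20:500]
print(cv2.phaseCorrelate(a[w],b[w]))
# reproject: pin in wrist with top-derived
c=cam('wrist'); T=cam('top')
print(pix(c,[[.5004,-.1903,.05],[.5045,-.3613,.088]]),pix(T,[[.4969,-.2031,.05],[.496,-.3671,.088]]))
E
```

```text
2.1 [ 0.4987 -0.292   0.4047] [179.9612   0.0822  19.4905] 0.013234506194090022
2.15 [ 0.4986 -0.2922  0.4047] [179.9648   0.0753  19.4553] 0.005904985958799524
2.2 [ 0.4986 -0.2922  0.4047] [179.9688   0.0589  19.4559] 0.005063854310348835
((-6.40331892148339, -4.867185655872333), 0.3334872146889015)
[[182.5337 145.7154]
 [316.4893 194.8529]] [[284.7917 209.0898]
 [350.6458 206.0153]]
```

The first wrist picture was taken before the arm had settled; I'll shift those pixels onto the settled picture by registration.

```bash
python3 - <<'E'
from h import *
np.set_printoptions(precision=4,suppress=True)
a=cv2.imread('pics/w1.png',0); b=cv2.imread('pics/w22.png',0)
def tr(p,o,k):
    p=((np.array(p)+.5)/k-.5+np.array(o)).astype(np.float32).reshape(-1,1,2)
    q,st,e=cv2.calcOpticalFlowPyrLK(a,b,p,None,winSize=(15,15)); print((q-p).reshape(-1,2),st.ravel()); return q.reshape(-1,2)
c=cam('wrist')
def ed(P): E=np.diff(np.r_[P,P[:1]],axis=0);print(P,P.mean(0),np.hypot(E[:,0],E[:,1]),np.degrees(np.arctan2(E[:,1],E[:,0])))
ed(onz(c,tr([[225,205],[352,222],[312,405],[188,385]],[285,165],8),.088))
print('pin',onz(c,tr([[175,255]],[170,120],8),.05))
ed(onz(c,tr([[277,172],[511,262],[480,332],[254,255]],[0,0],1.5),.018))
E
```

```text
[[-4.4658 -8.6023]
 [-3.534  -8.0461]
 [-2.601  -7.7406]
 [-4.1338 -7.8401]] [1 1 1 1]
[[ 0.516  -0.3462  0.088 ]
 [ 0.5195 -0.3657  0.088 ]
 [ 0.492  -0.3723  0.088 ]
 [ 0.4883 -0.3521  0.088 ]] [ 0.5039 -0.3591  0.088 ] [0.0198 0.0283 0.0206 0.0283] [ -79.6864 -166.5333  100.3678   11.9937]
[[-5.5417 -6.3429]] [1]
pin [[ 0.5025 -0.1941  0.05  ]]
[[-5.7433 -6.175 ]
 [-3.4388 -7.8443]
 [-2.7022 -7.4371]
 [-4.7847 -5.4813]] [1 1 1 1]
[[ 0.5405 -0.1647  0.018 ]
 [ 0.5383 -0.3943  0.018 ]
 [ 0.4645 -0.395   0.018 ]
 [ 0.461  -0.1654  0.018 ]] [ 0.5011 -0.2799  0.018 ] [0.2296 0.0739 0.2296 0.0794] [ -90.526  -179.5053   90.8621    0.457 ]
```

Call:
play_rows --pt "60 0 0 0 0 0 8" --pt "60 -0.004 0.034 0 0 0 0" --pt "60 -0.0042 0.0335 0 0 0 0" --pt "60 0 0 0.05 0 0 0" --pt "60 0 0 0.05 0 0 0" --pt "60 0 0 0 0 0 0" --pt "60 0 0 0 0 0 0" --pt "60 0 0 0 0 0 0"

```text
clock: 3.25
tool_pos: [0.5061, -0.3589, 0.3072]
eef_rot: [0.995, 0.101, 0.002, 0.001]
contact_force: [-0.1, -0.5, 0.3]
opening: 0.6
finger_force: 0.0
```

```bash
python3 - <<'E'
from h import *
np.set_printoptions(precision=4,suppress=True)
im,c=snap('wrist','w3.png'); s=status.get_state(); print(s['clock'],s['tool_pos'],Ro.from_quat(s['eef_rot']).as_euler('xyz',degrees=True))
print(pix(c,[[.504,-.36,.088],[.501,-.1945,.05]]))
cv2.imwrite('pics/w3z.png',cv2.resize(im[60:330,100:460],None,fx=2.2,fy=2.2,interpolation=2)[:,:,::-1])
E
```

```text
3.3 [ 0.5061 -0.3588  0.307 ] [179.8352  -0.1679  11.6288]
[[258.6572 211.296 ]
 [ 82.0964 166.1876]]
```

View pics/w3z.png

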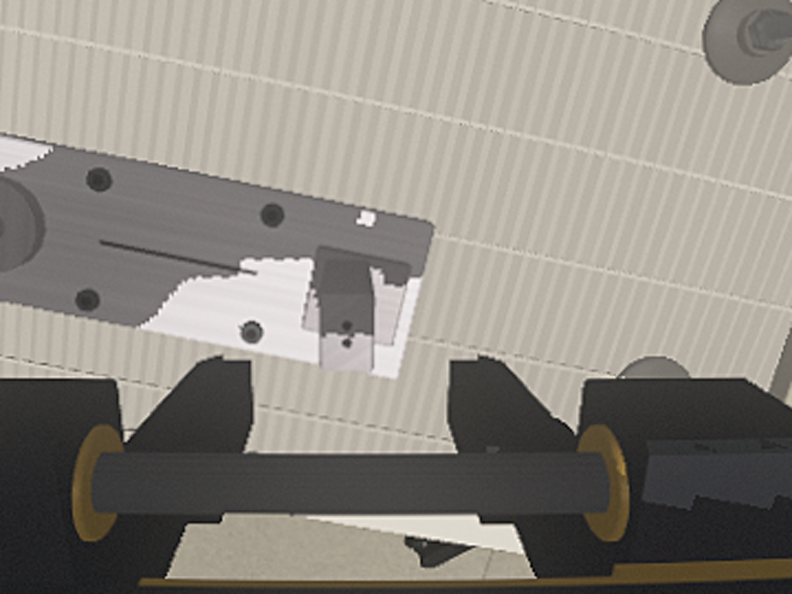

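The block's sides run vertically in the picture and its dots are at about (258,212), where I predicted them, midway between the fingers. I'll descend and grip.

Call:
play_rows --pt "60 -0.002 0.001 0.045 0 0 0" --pt "60 0 0 0.035 0 0 0" --pt "60 0 0 0.01 0 0 0" --pt "60 0 0 0 0 0 0" --pt "0 0 0 0 0 0 0" --pt "0 0 0 0 0 0 0" --pt "0 0 0 0 0 0 0" --pt "0 0 0 0 0 0 0" --grip_force 30

```text
clock: 4.3
tool_pos: [0.5038, -0.3596, 0.2152]
eef_rot: [0.995, 0.101, 0.0, 0.0]
contact_force: [-0.9, 0.1, 3.5]
opening: 0.223
finger_force: 29.9
```

```bash
python3 - <<'E'
from h import *
np.set_printoptions(precision=4,suppress=True)
s=status.get_state()
for k in ['clock','tool_pos','contact_force','opening','finger_force']: print(k,s[k])
print(Ro.from_quat(s['eef_rot']).as_euler('xyz',degrees=True))
E
```

```text
clock 4.3
tool_pos [ 0.5038 -0.3596  0.2152]
contact_force [-0.8908  0.0765  3.4824]
opening 0.2230867488982603
finger_force 29.88182180270087
[179.9873  -0.0214  11.6461]
```

Call:
play_rows --pt "0 0 0 -0.03 0 0 0" --pt "0 0 0 -0.045 0 0 8.5" --pt "0 0 0 -0.04 0 0 8.5" --pt "0 0.0045 -0.06 0 0 0 0" --pt "0 0.0045 -0.06 0 0 0 0" --pt "0 0.0045 -0.06 0 0 0 0" --pt "0 0.0045 -0.06 0 0 0 0" --pt "0 0.0045 -0.06 0 0 0 0"

```text
clock: 5.3
tool_pos: [0.554, -0.0611, 0.3295]
eef_rot: [0.999, -0.047, -0.0, 0.0]
contact_force: [0.7, -0.7, -1.9]
opening: 0.221
finger_force: 29.9
```

Call:
play_rows --pt "0 0 -0.06 0 0 0 0" --pt "0 0 -0.049 0 0 0 0" --pt "0 0 0 0 0 0 0" --pt "0 0 0 0 0 0 0" --pt "0 0 0 0 0 0 0"

```text
clock: 5.92
tool_pos: [0.5641, 0.0435, 0.3296]
eef_rot: [0.999, -0.048, -0.0, 0.001]
contact_force: [0.8, 0.0, -2.1]
opening: 0.225
finger_force: 29.9
```

```bash
python3 - <<'E'
from h import *
np.set_printoptions(precision=4,suppress=True)
im,c=snap('wrist','w4.png'); s=status.get_state(); print(s['clock'],s['tool_pos'],Ro.from_quat(s['eef_rot']).as_euler('xyz',degrees=True),s['opening'])
print(pix(c,[[.6273,.0414,.03],[.4569,.1932,.036]]))
for l in ['slot_medium','slot_small','slot_large']:
    for o in finder.spot_in('wrist',l)[:3]: print(l,round(o['score'],2),world(c,o['at']),pix(c,world(c,o['at']))[0].round())
cv2.imwrite('pics/w4z.png',cv2.resize(im[0:260,100:440],None,fx=2.3,fy=2.3,interpolation=2)[:,:,::-1])
E
```

```text
5.975 [0.5642 0.0436 0.3297] [179.9334   0.0125  -5.5285] 0.22452106646434367
[[254.3131 123.69  ]
 [142.7927 283.3015]]
slot_medium 0.72 [0.6326 0.0445 0.0286] [251. 119.]
slot_medium 0.65 [ 0.6225 -0.0299  0.0301] [324. 122.]
slot_small 0.69 [0.6362 0.107  0.0294] [190. 121.]
slot_small 0.69 [0.5792 0.0389 0.205 ] [265. 244.]
slot_large 0.79 [ 0.6183 -0.0285  0.0274] [322. 126.]
```

View pics/w4z.png

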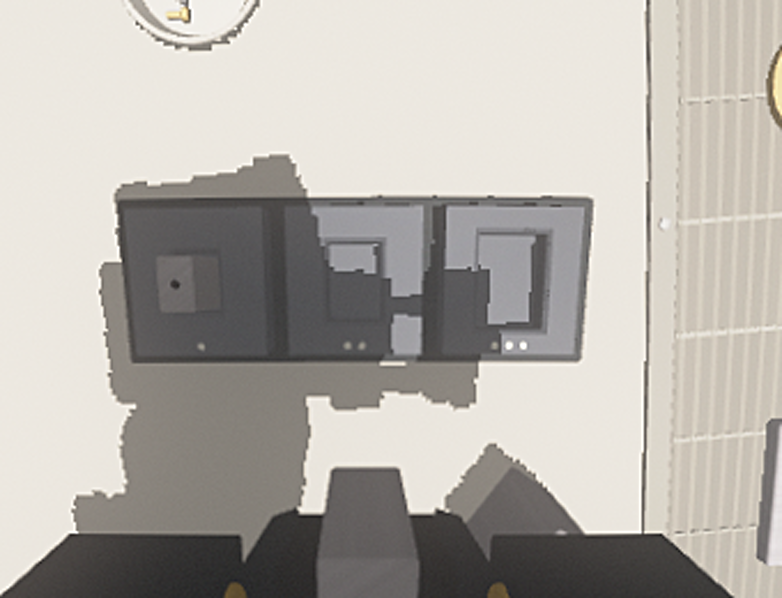

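The view (2.3× zoom) shows small at (188,285) holding its block, medium with two dots and its rim at 325–386 × 238–322, and large on the right. The strip edges are level, so the yaw is right.

```bash
python3 - <<'E'
from h import *
np.set_printoptions(precision=4,suppress=True)
c=cam('wrist'); s=status.get_state()
f=lambda p,z: onz(c,(np.array(p)+.5)/2.3-.5+[100,0],z)
R=Ro.from_quat(s['eef_rot']).as_matrix()
P=f([[325,238],[386,238],[386,322],[325,322],[355.5,280]],.03); print(P)
L=f([[475,229],[550,229],[550,332],[475,332]],.03);L=f([512.5,280.5],.03); print(L,'mid to large',np.hypot(*(L[0]-P[4])[:2]))
S=f([[120,200],[592,197],[132,360],[581,360]],.03); print(np.degrees(np.arctan2(*(S[1]-S[0])[:2])),np.degrees(np.arctan2(*(S[3]-S[2])[:2])))
print((P-s['tool_pos'])@R, (P[:4].mean(0)))
# held block in the picture: where its top face edges should be
Bt=np.array([[x,y,.1272] for x in(.015,) for y in (-.01,.01)])
Bb=np.array([[x,y,.1872] for x in(.015,) for y in (-.01,.01)])
q=pix(c,np.r_[Bt,Bb]@R.T+s['tool_pos']); print((q-[100,0]+.5)*2.3-.5)
E
```

```text
[[0.6489 0.054  0.03  ]
 [0.6463 0.0275 0.03  ]
 [0.6102 0.0306 0.03  ]
 [0.6128 0.058  0.03  ]
 [0.6298 0.0425 0.03  ]]
[[ 0.6231 -0.027   0.03  ]] mid to large 0.06984495642943053
-174.8269889132928 -174.49810885934767
[[ 0.0833 -0.0177  0.2997]
 [ 0.0833  0.0089  0.2997]
 [ 0.047   0.0092  0.2997]
 [ 0.047  -0.0183  0.2997]
 [ 0.0654 -0.0045  0.2997]] [0.6295 0.0425 0.03  ]
[[313.492  558.5732]
 [417.1242 558.5275]
 [330.6333 464.9715]
 [400.3418 464.9415]]
```

Call:
play_rows --pt "0 0.0325 -0.0022 0 0 0 0" --pt "0 0.0325 -0.0023 0 0 0 0" --pt "0 0 0 0.05 0 0 0" --pt "0 0 0 0.045 0 0 0" --pt "0 0 0 0.009 0 0 0" --pt "0 0 0 0 0 0 0" --pt "0 0 0 0 0 0 0"

```text
clock: 7.0
tool_pos: [0.6304, 0.0437, 0.2277]
eef_rot: [0.999, -0.047, 0.002, -0.0]
contact_force: [-0.5, 0.3, -2.0]
opening: 0.226
finger_force: 29.9
```

Call:
play_rows --pt "0 0 0 0.005 0 0 0" --pt "0 0 0 0.005 0 0 0" --pt "0 0 0 0.003 0 0 0" --pt "0 0 0 0 0 0 0" --pt "0 0 0 0 0 0 0"

```text
clock: 7.62
tool_pos: [0.6294, 0.0439, 0.2127]
eef_rot: [0.999, -0.047, -0.0, 0.0]
contact_force: [-0.0, -0.3, -2.6]
opening: 0.223
finger_force: 29.9
```

Call:
play_rows --pt "0 0 0.001 0.003 0 0 0" --pt "0 0 0 0.003 0 0 0" --pt "0 0 0 0.003 0 0 0" --pt "0 0 0 0.003 0 0 0" --pt "0 0 0 0.001 0 0 0" --pt "0 0 0 0.001 0 0 0" --pt "0 0 0 0 0 0 0"

```text
clock: 8.5
tool_pos: [0.6293, 0.0429, 0.1991]
eef_rot: [0.999, -0.047, -0.0, -0.0]
contact_force: [-0.5, -0.0, 2.1]
opening: 0.226
finger_force: 29.9
```

Call:
play_rows --pt "0 0 0 0.0007 0 0 0" --pt "0 0 0 0 0 0 0" --pt "45 0 0 0 0 0 0" --pt "45 0 0 0 0 0 0" --pt "45 0 0 0 0 0 0"

```text
clock: 9.12
tool_pos: [0.6294, 0.0428, 0.1979]
eef_rot: [0.999, -0.047, 0.0, 0.0]
contact_force: [-0.6, -0.0, 0.8]
opening: 0.45
finger_force: 0.0
```

Call:
play_rows --pt "45 0 0 -0.03 0 0 0" --pt "45 0 0 -0.06 0 0 0" --pt "60 0 0 -0.06 0 0 0" --pt "60 -0.0528 -0.003 0 0 0 0" --pt "60 -0.0528 -0.003 0 0 0 0" --pt "60 -0.0528 -0.003 0 0 0 0" --pt "60 -0.0528 -0.003 0 0 0 0" --pt "60 0 0 0 0 0 -9.8"

```text
clock: 10.12
tool_pos: [0.4158, 0.0747, 0.348]
eef_rot: [0.999, 0.042, -0.003, 0.001]
contact_force: [0.4, -0.4, 0.5]
opening: 0.599
finger_force: 0.0
```

Call:
play_rows --pt "60 0 0 0 0 0 -9.8" --pt "60 0 0 0 0 0 -9.8" --pt "60 0 0 0 0 0 -9.8" --pt "60 0 0 0 0 0 -9.8" --pt "60 0 0 0 0 0 -9.8" --pt "60 0 0 0 0 0 -9.8" --pt "60 0 0 0 0 0 -10" --pt "60 0 0 0 0 0 0"

```text
clock: 11.12
tool_pos: [0.4203, 0.0744, 0.348]
eef_rot: [0.803, 0.596, 0.0, -0.0]
contact_force: [-0.4, 0.1, 0.9]
opening: 0.598
finger_force: 0.0
```

Call:
play_rows --pt "60 0 0 0 0 0 0" --pt "60 0 0 0 0 0 0"

```text
clock: 11.38
tool_pos: [0.4202, 0.0746, 0.348]
eef_rot: [0.803, 0.596, 0.0, 0.0]
contact_force: [0.4, -0.1, 0.1]
opening: 0.598
finger_force: 0.0
```

```bash
python3 - <<'E'
from h import *
np.set_printoptions(precision=4,suppress=True)
im,c=snap('wrist','w5.png'); s=status.get_state(); print(s['clock'],s['tool_pos'],Ro.from_quat(s['eef_rot']).as_euler('xyz',degrees=True),s['q'])
print(pix(c,[[.4569,.1932,.036],[.4076,.0297,.034]]))
cv2.imwrite('pics/w5z.png',cv2.resize(im[0:270,90:440],None,fx=2.2,fy=2.2,interpolation=2)[:,:,::-1])
t,ct=snap('top','t5.png')
cv2.imwrite('pics/t5z.png',cv2.resize(t[130:300,110:400],None,fx=2.75,fy=2.75,interpolation=2)[:,:,::-1])
E
```

```text
11.425 [0.4202 0.0746 0.348 ] [179.9842   0.0081  73.1774] [-0.0857  0.5581 -0.302   2.1957  0.3826  0.4363 -0.9875]
[[259.674   62.0137]
 [259.7877 219.25  ]]
```

View pics/w5z.png

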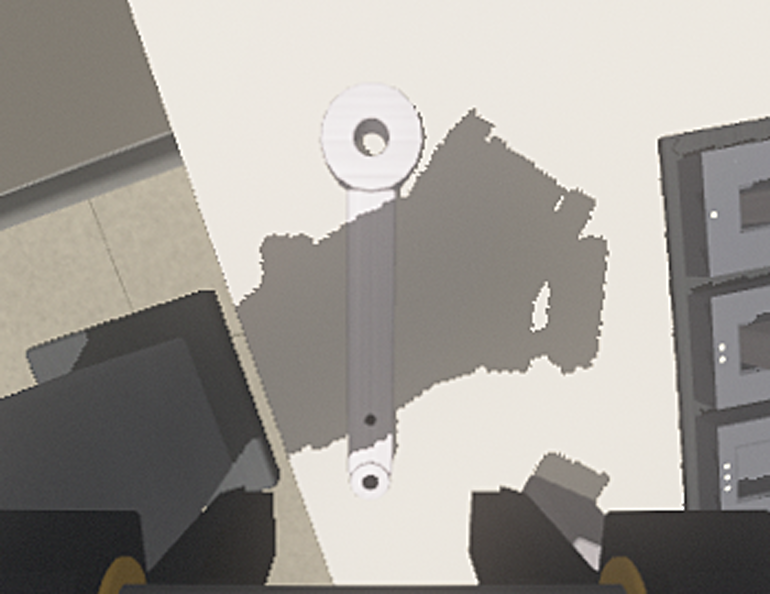

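View pics/t5z.png

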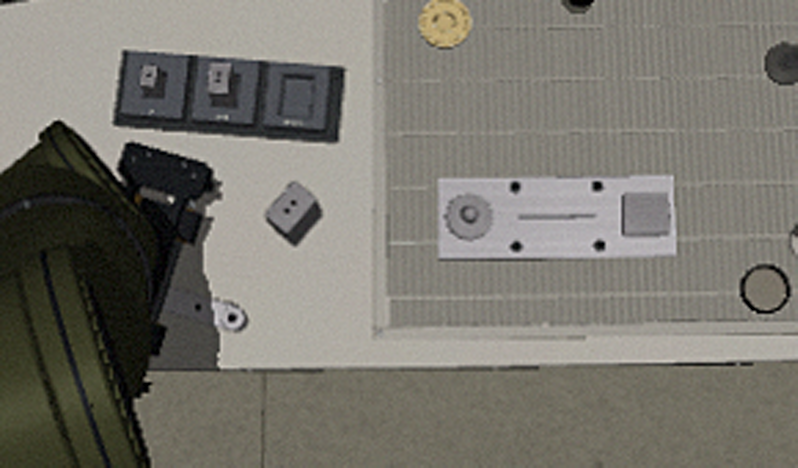

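The top view shows the block seated in the middle, two-dot slot. In the wrist view (2.2× zoom) the lever hub is at (372,136), the foot at (370,481), and the bar is vertical, aligned with the tool.

```bash
python3 - <<'E'
from h import *
np.set_printoptions(precision=4,suppress=True)
c=cam('wrist'); s=status.get_state(); R=Ro.from_quat(s['eef_rot']).as_matrix()
f=lambda p,z: onz(c,(np.array(p)+.5)/2.2-.5+[90,0],z)
H=f([372,135.5],.036)[0]; H2=f([371.5,137],.036)[0]; T=f([370,481],.034)[0]
print(H,H2,T,np.hypot(*(T-H)[:2]),np.degrees(np.arctan2(*(T-H)[1::-1])))
u=(T-H)[:2]/np.hypot(*(T-H)[:2]); M=(H+T)[:2]/2; Hf=M-u*.085; B=Hf+u*.048; print('hub',Hf,'bal',B)
d=np.r_[B,.025]-s['tool_pos']; print('tool delta',R.T@d, 'z down', s['tool_pos'][2]-.172)
print('bar',(f([[347,300],[395,300]],.032)-s['tool_pos'])@R)
ct=cam('top'); g=lambda p,z: onz(ct,(np.array(p)+.5)/2.75-.5+[110,130],z)
P=g([[438,180],[673,177],[676,257],[440,260]],.018)
print('plate',P.mean(0),'pad',g([646,214],.028),'pin',g([469,214],.05), 'block top',g([220,76],.072),pix(ct,[.6295,.0425,.072])-0)
E
```

```text
[0.4561 0.1942 0.036 ] [0.4557 0.1936 0.036 ] [0.4058 0.0314 0.034 ] 0.17032182892695832 -107.18606649900413
hub [0.4561 0.194 ] bal [0.4419 0.1481]
tool delta [ 0.0767 -0.0005  0.323 ] z down 0.17601845018508805
bar [[ 0.0496 -0.0126  0.316 ]
 [ 0.0496  0.0112  0.316 ]]
plate [ 0.5013 -0.2777  0.018 ] pad [[ 0.5026 -0.3622  0.028 ]] pin [[ 0.5012 -0.1914  0.05  ]] block top [[0.6326 0.0421 0.072 ]] [[189.5122 158.4632]]
```

Call:
play_rows --pt "60 0.0383 -0.0004 0 0 0 0.4" --pt "60 0.0384 -0.0003 0 0 0 0" --pt "60 0 0 0.055 0 0 0" --pt "60 0 0 0.055 0 0 0" --pt "60 0 0 0.045 0 0 0" --pt "60 0 0 0.015 0 0 0" --pt "60 0 0 0 0 0 0" --pt "60 0 0 0 0 0 0"

```text
clock: 12.48
tool_pos: [0.4426, 0.1485, 0.1789]
eef_rot: [0.805, 0.594, 0.001, -0.0]
contact_force: [-0.4, 0.5, 0.2]
opening: 0.6
finger_force: 0.0
```

```bash
python3 - <<'E'
from h import *
np.set_printoptions(precision=4,suppress=True)
s=status.get_state(); print(s['clock'],s['tool_pos'],Ro.from_quat(s['eef_rot']).as_euler('xyz',degrees=True),s['contact_force'],s['moment'])
R=Ro.from_quat(s['eef_rot']).as_matrix()
print(R.T@(np.array([.4419,.1481,.025])-s['tool_pos']))
E
```

```text
12.475 [0.4426 0.1485 0.1789] [179.9624  -0.0631  72.8269] [-0.3921  0.4874  0.2374] [-0.0087 -0.0019 -0.0046]
[-0.0007 -0.0007  0.1539]
```

Down by 6 mm more, then close.

Call:
play_rows --pt "60 -0.0005 -0.0005 0.0055 0 0 0" --pt "60 0 0 0 0 0 0" --pt "60 0 0 0 0 0 0" --pt "0 0 0 0 0 0 0" --pt "0 0 0 0 0 0 0" --pt "0 0 0 0 0 0 0" --pt "0 0 0 0 0 0 0" --pt "0 0 0 0 0 0 0" --grip_force 50

```text
clock: 13.48
tool_pos: [0.4418, 0.1479, 0.1752]
eef_rot: [0.805, 0.594, -0.001, 0.0]
contact_force: [0.1, -0.0, 0.7]
opening: 0.263
finger_force: 50.0
```

```bash
python3 - <<'E'
from h import *
np.set_printoptions(precision=4,suppress=True)
s=status.get_state(); print(s['clock'],s['tool_pos'],Ro.from_quat(s['eef_rot']).as_euler('xyz',degrees=True),s['contact_force'],s['moment'],s['opening'])
E
```

```text
13.475 [0.4418 0.1479 0.1752] [-179.9292    0.1046   72.849 ] [ 0.1176 -0.033   0.7066] [-0.0456 -0.123   0.0593] 0.2632997430749949
```

Call:
play_rows --pt "0 0 0 -0.01 0 0 0" --pt "0 0 0 -0.03 0 0 0" --pt "0 0 0 -0.05 0 0 0" --pt "0 0 0 -0.04 0 0 0" --pt "0 0 0 0 0 0 0" --pt "0 0 0 0 0 0 0" --pt "0 0 0 0 0 0 0"

```text
clock: 14.35
tool_pos: [0.4414, 0.1477, 0.3039]
eef_rot: [0.805, 0.594, -0.003, -0.0]
contact_force: [0.2, 0.1, -4.1]
opening: 0.261
finger_force: 50.0
```

```bash
python3 - <<'E'
from h import *
np.set_printoptions(precision=4,suppress=True)
im,c=snap('wrist','w6.png')
s=status.get_state(); R=Ro.from_quat(s['eef_rot']).as_matrix();print(s['clock'],s['tool_pos'],Ro.from_quat(s['eef_rot']).as_euler('xyz',degrees=True),s['contact_force'],R.T@s['moment'],s['opening'],s['q'])
X=np.array([[.048,0,.1392],[.048,.024,.1392],[.048,-.024,.1392],[.072,0,.1392]])
print((pix(c,X@R.T+s['tool_pos'])-[110,150]+.5)*2.6-.5)
cv2.imwrite('pics/w6z.png',cv2.resize(im[150:380,110:410],None,fx=2.6,fy=2.6,interpolation=2)[:,:,::-1])
E
```

```text
14.4 [0.4415 0.1479 0.3039] [-179.8101    0.2303   72.8688] [ 0.0206  0.3479 -4.187 ] [-0.056   0.0187 -0.0108] 0.26628381000640156 [-0.1473  0.6944 -0.4395  2.1193  0.6503  0.4673 -1.391 ]
[[ 387.8614   36.1028]
 [ 525.3246   36.2056]
 [ 250.4585   36.3131]
 [ 387.7798 -107.1742]]
```

View pics/w6z.png

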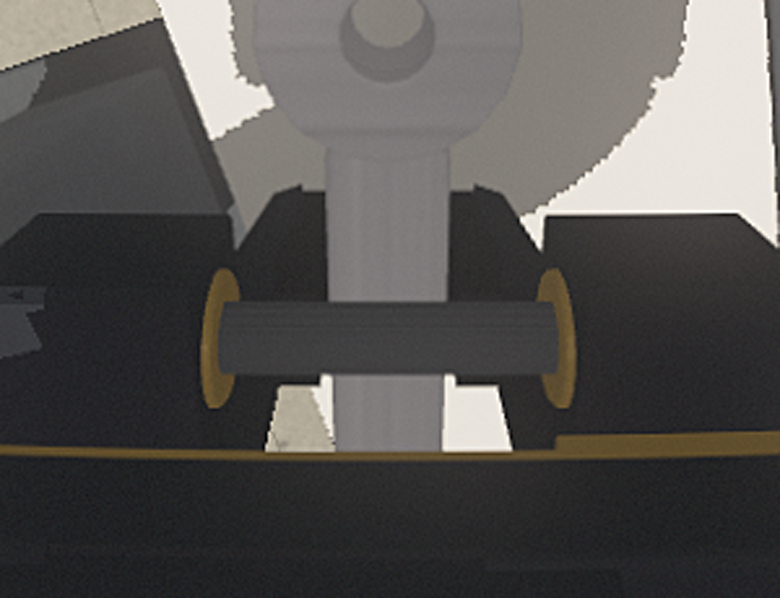

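Held: bar vertical, hub bore at zoomed (388,34), against (388,36) predicted. I'll check tilt from the apparent widths.

```bash
python3 - <<'E'
from h import *
np.set_printoptions(precision=4,suppress=True)
s=status.get_state(); c=cam('wrist',s); R=Ro.from_quat(s['eef_rot']).as_matrix()
Z=lambda X:(pix(c,X@R.T+s['tool_pos'])-[110,150]+.5)*2.6-.5
def model(th,dz,x0=0):
    a=np.radians(th); M=np.array([[np.cos(a),0,-np.sin(a)],[0,1,0],[np.sin(a),0,np.cos(a)]])
    tf=lambda P:(np.array(P)-[0,0,.147])@M.T+[x0,0,.147+dz]
    t=np.linspace(0,2*np.pi,721); C=Z(tf(np.c_[.048+.024*np.cos(t),.024*np.sin(t),0*t+.1392]))
    b=Z(tf(np.c_[.048+.008*np.cos(t),.008*np.sin(t),0*t+.1392]))
    xs=np.linspace(-.06,.03,200); W=Z(tf(np.c_[xs,0*xs+.012,0*xs+.1432]))-Z(tf(np.c_[xs,0*xs-.012,0*xs+.1432])); row=Z(tf(np.c_[xs,0*xs,0*xs+.1432]))[:,1]
    o=np.argsort(row); w=lambda r:np.interp(r,row[o],W[o,0])
    return np.ptp(C[:,0]),C[:,1].max(),b.mean(0)[1],b[:,1].max(),w(180),w(400)
for th in (-4,-2,0,2,4):
  print(th,np.round(model(th,0),1),np.round(model(th,.002),1))
print('obs hub 269, hubbottom ~159, bore bottom ~62?, w180 122, w400 113')
s=[o for o in finder.spot_in('wrist','lever_hub')]
for o in s[:2]: print(o['score'],R.T@(world(c,o['at'])-status.get_state()['tool_pos']))
E
```

```text
-4 [282.3 173.2  43.7  89.1 127.3 111.4] [277.8 169.3  41.7  86.4 125.2 109.5]
-2 [278.6 169.9  40.   85.3 126.5 112.4] [274.2 166.2  38.1  82.7 124.5 110.5]
0 [275.  166.9  36.7  81.9 125.8 113.3] [270.7 163.2  34.9  79.4 123.8 111.5]
2 [271.4 164.   33.9  78.8 125.1 114.3] [267.2 160.4  32.1  76.3 123.2 112.5]
4 [267.9 161.3  31.4  76.  124.4 115.2] [263.8 157.7  29.7  73.6 122.5 113.4]
obs hub 269, hubbottom ~159, bore bottom ~62?, w180 122, w400 113
0.83 [ 0.0371 -0.0049  0.1433]
```

Call:
play_rows --pt "0 0 0 0 0 0 -5.1" --pt "0 0 0 0 0 0 -7" --pt "0 0 0 0 0 0 -5" --pt "0 -0.03 0.005 0 0 0 0" --pt "0 -0.05 0.008 0 0 0 0" --pt "0 -0.055 0.009 0 0 0 0" --pt "0 -0.055 0.009 0 0 0 0" --pt "0 -0.055 0.009 0 0 0 0"

```text
clock: 15.45
tool_pos: [0.4818, -0.0986, 0.3046]
eef_rot: [0.707, 0.707, -0.002, -0.001]
contact_force: [0.5, 0.3, -3.9]
opening: 0.267
finger_force: 50.0
```

Call:
play_rows --pt "0 -0.055 0.008 0 0 0 0" --pt "0 -0.05 0.007 0 0 0 0" --pt "0 -0.03 0.005 0 0 0 0" --pt "0 -0.01 0 0 0 0 0" --pt "0 0 0 0 0 0 0" --pt "0 0 0 0 0 0 0" --pt "0 0 0 0 0 0 0"

```text
clock: 16.32
tool_pos: [0.5018, -0.2404, 0.3057]
eef_rot: [0.706, 0.708, -0.001, -0.0]
contact_force: [0.0, -0.5, -3.8]
opening: 0.264
finger_force: 50.0
```

```bash
python3 - <<'E'
from h import *
np.set_printoptions(precision=4,suppress=True)
im,c=snap('scene','s7.png')
s=status.get_state(); R=Ro.from_quat(s['eef_rot']).as_matrix();print(s['clock'],s['tool_pos'],Ro.from_quat(s['eef_rot']).as_euler('xyz',degrees=True),s['contact_force'],s['moment'],s['opening'])
t,ct=snap('top','t7.png')
def P(x,y,z): return np.array([x,y,z])@R.T+s['tool_pos']
Q=[P(.048,0,.1392),P(.048,0,.1752),P(-.122,0,.1412),P(-.122,0,.1752)]
print('scene',pix(c,Q),'top',pix(ct,Q))
uv=pix(c,Q).astype(int)
print('scene crop')
a=im[max(uv[:,1].min()-50,0):,:][:130,max(uv[:,0].min()-50,0):][:,:200]; print(uv[:,1].min()-50,uv[:,0].min()-50,a.shape)
cv2.imwrite('pics/s7z.png',cv2.resize(a,None,fx=4,fy=4,interpolation=2)[:,:,::-1])
E
```

```text
16.375 [ 0.5018 -0.2407  0.3057] [-179.8946    0.0579   90.0773] [ 0.5951  0.4281 -5.3215] [ 0.0353 -0.0365  0.0085] 0.2641779460550705
scene [[262.0148 182.3095]
 [262.0283 194.9287]
 [325.6553 204.0584]
 [324.4269 216.6457]] top [[282.7211 198.9427]
 [282.0975 201.7613]
 [354.5913 198.0455]
 [351.9765 200.7218]]
scene crop
132 212 (130, 200, 3)
```

View pics/s7z.png

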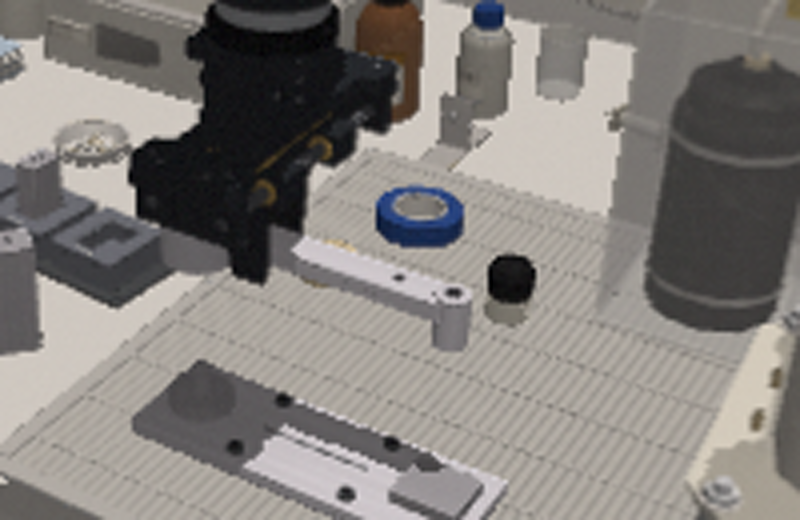

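The scene crop shows the lever level: foot at (325,205), about 1 px from prediction, and hub bottom edge as predicted. I'll lower it to the hold height.

Call:
play_rows --pt "0 -0.0008 0 0.015 0 0 0" --pt "0 0 0 0.018 0 0 0" --pt "0 0 0 0.011 0 0 0" --pt "0 0 0 0.0045 0 0 0" --pt "0 0 0 0 0 0 0" --pt "0 0 0 0 0 0 0" --pt "0 0 0 0 0 0 0" --pt "0 0 0 0 0 0 0"

```text
clock: 17.42
tool_pos: [0.5016, -0.2429, 0.2574]
eef_rot: [0.708, 0.707, -0.001, 0.0]
contact_force: [0.3, 0.2, -4.3]
opening: 0.266
finger_force: 50.0
```

```bash
python3 - <<'E'
from h import *
np.set_printoptions(precision=4,suppress=True)
im,c=snap('wrist','w8.png')
s=status.get_state(); R=Ro.from_quat(s['eef_rot']).as_matrix();print(s['clock'],s['tool_pos'],Ro.from_quat(s['eef_rot']).as_euler('xyz',degrees=True),s['contact_force'],s['moment'],s['opening'],np.abs(s['qd']).max())
print((pix(c,[[.5015,-.1935,.05],[.5015,-.1935,.028],np.array([.048,0,.1392])@R.T+s['tool_pos']])-[110,100]+.5)*2.4-.5)
cv2.imwrite('pics/w8z.png',cv2.resize(im[100:340,110:420],None,fx=2.4,fy=2.4,interpolation=2)[:,:,::-1])
E
```

```text
17.475 [ 0.5016 -0.2429  0.2574] [-179.9228    0.0906   89.9365] [-0.0957  0.4526 -4.1759] [-0.0459 -0.0865  0.0438] 0.2664280761283441 0.002141734160754113
[[358.8246 110.0775]
 [358.8944 103.4395]
 [358.0258 154.2422]]
```

View pics/w8z.png

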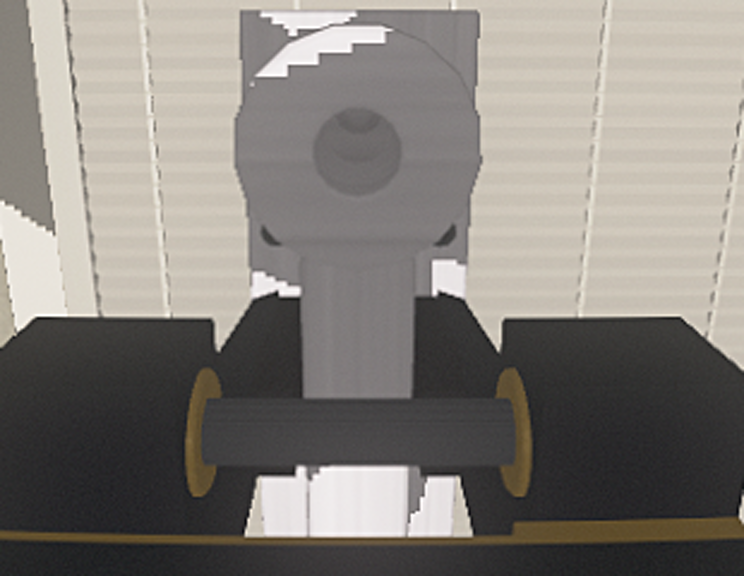

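Through the bore, the pin shows at about (359,112), with bore and plate both centred on column 359. The hub is therefore over the pin to about 1 mm, the bar runs along the plate, and nothing is touching. I'm handing in now.

```bash
python3 -c "
from plant import r
print(r.finish_job())"
```

```text
the job is handed in; nothing more can be done
None
```

The job is handed in at about 17.5 s: the setting block is fully down in the two-dot medium slot, and the lever is held level with its hub about 50 mm above the pin tip (centred to about 1 mm) and its slim end over the rest pad.

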